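Change over a bench gas manifold through its mechanical interlock

ROBOT

A 6-joint arm with a two-finger parallel gripper is mounted at the origin on the work surface. World frame = base frame: x ahead of the robot, y to its left, z up, the work surface at z = 0. Lengths are in m, angles in rad, forces in N, time in s.
With the tool pointing down it reaches from about 0.35 to 0.725 m from the base axis. Payload 6 kg.
Tool frame: the origin (TCP) lies at the very end of the fingers, on their centre line; the grasp point (between the pads) lies 19 mm behind it; y points along the fingers, z is the direction in which the jaws open and shut, and the axes are right-handed (so a half turn about y gives the same grasp; the last joint's range is limited). The gripper opens to 85 mm and grips with 20 to 120 N. Pads are 22 mm wide; open, the fingers measure 114 mm over their backs; the gripper's body (76 mm by 85 mm) begins 54 mm behind the grasp point. The pads swing forward as they close: fully open they stand 13 mm farther back than shut.
Start: joints at [1.496, 0.04, 0.085, 0, -1.615, -0.334], TCP at [0.238, 0.551, 0.231] pointing down, gripper open.
Joint ranges: [-2.56, 2.56], [-1.29, 2.01], [-1.08, 1.49], [-3.29, 1.98], [-2.81, -0.18], [-2.99, 2.99]. Speed limits (rad/s): [2.57, 2.57, 3.01, 3.14, 3.14, 3.14].

INTERFACE

Orientations are given as a rotation vector (axis times angle).
In Python, from rig import get_obs, read_camera, sign_off gives the robot as it stands.
- The arm moves only by the tool jog_arm, never from a script. Its argument "commands" is a list of rows, each a list of 6 numbers: the shift along the tool's x, y, z in m, then the turn, a rotation vector about the tool's x, y, z in rad. A call has 1 to 8 rows; each row is the pose to reach, as a shift and turn from the pose commanded when the call began, along the tool's axes at that moment; what a row does not reach only later rows make up. A row lasts 1/12 s, in which the tool goes at most 41.7 mm and 7.16 degrees, less where a joint would pass 70% of its speed; a pose out of reach is approached as far as the arm can. A call with a gripper value outside its range is refused whole. "grip" is the finger opening in m, from 0 to 0.0854, set as the call begins (left out, the last holds). The fingers move at their own pace and stop on an object; the grip force is fixed at half the most. Time passes only in rows, so rows that repeat a pose let the fingers close. It gives the time, the measured TCP pose, the force and the opening at its end, in the units of the state.
- get_obs(): the state, without advancing time (a new reading comes with each control period).
- read_camera(name): name is "side" or "top" or "wrist"; returns a dict with "frame" (400x640x3 uint8, red, green, blue), "fx", "fy", "cx", "cy" (pixels), "k1" (the pictures are not rectified: a ray, as slopes to the right and down, at radius r is drawn at 1 + k1 r^2 times it, then the intrinsics apply), "position" and "rotation" of the camera in the world. Camera axes: x right, y down, z forward; pixel columns grow to the right and rows downward; lengths in m; the calibration is good to about 2 mm. A picture is of the moment at which its call begins. There is no depth.
- sign_off(): hands the job in, once; it reports no verdict.
The state is a dict: "clock": time; "joint_positions": joint angles; "joint_velocities": joint speeds; "tau": joint torques, N m; "eef_pos": TCP position; "tcp_rot": TCP orientation; "force": force on the tool from outside, world axes, zero at the start; "moment": the same for the moment, N m; "finger_gap": finger opening in m.
Only numpy, scipy, OpenCV 4.12 (cv2) and the standard library are available. Lean on these libraries where they do the work, as an engineer would, in place of code of your own. Each camera call takes 0.05 s, during which the arm holds its last target. There are 200 camera calls.

TASK

Change the gas manifold over: first turn the yellow isolator lever clockwise until its seal is pressed fully home against the seat - a firm stop that has to be felt, since it lies differently on every unit - but gently, as leaning on it with more than about 25 N strains the seat. That withdraws the red lock bolt and frees the green selector; turn the selector clockwise all the way to its stop, never forcing it while it is locked, and leave the isolator closed and the bottle, jar and beaker undisturbed.

Things in the scene. Friction and masses are not known exactly. Their poses are not given: they have to be found in the camera images.
- manifold: White steel housing, a box 200 x 340 x 60 mm (x, y, z) fixed on the bench; origin at the centre of its underside, z up, -x side towards the robot, +y its left. Two controls turn on vertical axes on its flat top: isolator at x 0, y +85 mm, selector at x 0, y -85 mm. Pipe stubs stick out 45 mm on the +x side; two flat gauges (12 mm tall) lie on the top near there.
- isolator_post (a point): Middle (112 mm above the bench) of the upright yellow post on the end of the isolator lever: round, 18 mm diameter, standing from 88 to 132 mm above the bench, 70 mm from the isolator's axis. The flat yellow lever under it, 18 mm wide, has its top 88 mm above the bench. The post can be pinched from above or pushed sideways.
- isolator (a joint): Angle of the yellow isolator lever, rad, growing clockwise seen from above. At 0 it points from its axis along the manifold's -x, at 1.57 along its +y. Starts between 0 and 0.3; fully home lies somewhere between 0.6 and 1.75, only touch tells where. Turning takes about 3 N at the post (0.2 Nm). Let go, it stays, but for a slight springing back (up to 0.1 rad).
- isolator_boss: Hub under the lever inside the housing, with a rubber-backed steel stud that meets the seal. Origin on the isolator's axis, 60 mm above the bench. Over the last 0.15 rad the lever pushes the seal, about 9 N at the post; then comes the firm stop on rubber, the push growing by some 6 N per mm. 12 to 18 N shows it is home; above 25 N the seat is strained. Only with the seal home is the selector free.
- selector_bar (a point): Middle of the green selector's bar, on the selector's axis, 90 mm above the bench. The bar is 80 mm long, 16 mm wide and stands from 72 to 106 mm above the bench; a white line on top marks its pointer end. Its x axis runs along the bar, away from the pointer end.
- selector (a joint): Angle of the selector in rad, growing clockwise seen from above. At 0 (the start) the bar lies along the manifold's x with its pointer to -x; the end stop is at 1.45 with the pointer to +y. While locked it has only 0.06 rad of play. When free it turns with 0.12 Nm (3 N at the end of the bar).
- selector_disc: Aluminium disc with a notch, 72 mm diameter, 8 mm thick, lying on the housing under the green bar and turning with it. Origin on the selector's axis, 60 mm above the bench.
- lock_guide: Grey guide block, 30 x 90 x 20 mm, on the housing between the two controls. The red lock bolt (8 mm wide) comes out of its -y end into the disc's notch and slides 12 mm back into it as the isolator's seal is pressed home. Origin at the middle of the manifold's top. More than 25 N of the disc against the bolt (0.75 Nm on the selector) strains the lock.
- amber_bottle: Bystander: amber bottle with blue cap, 62 mm diameter, about 125 mm tall, origin at the centre of its base. Leave alone.
- white_jar: Bystander: white plastic jar, 60 mm diameter, about 80 mm tall, origin at the centre of its base. Leave alone.
- beaker: Bystander: clear beaker, 64 mm diameter, 85 mm tall, origin at the centre of its base. Leave alone.

How it is judged:
On the way, in this order (a step that is already met when the one before it is completed fails the run):
1. the isolator is pressed against its seat while the selector is still at its start (contact force between isolator_boss and anything else above 5 N and value of joint selector below 0.12 rad), for 0.05 s.
2. the freed selector is turned to its stop (value of joint selector above 1.35 rad), for 0.1 s.
At the end, for the whole second after the job is handed in: The selector is at its far stop (above 1.35 rad of 1.45), the isolator has been left closed (above 0.55 rad), both at rest, and the bottle, jar and beaker stand within 30 mm of where they were, upright (value of joint selector above 1.35 rad and value of joint isolator above 0.55 rad and velocity of joint selector below 0.05 rad/s and velocity of joint isolator above -0.05 rad/s and not (distance of amber_bottle from where it was at the start of the episode above 0.03 m or angle between amber_bottle's own z axis and vertical above 0.3 rad) and not (distance of white_jar from where it was at the start of the episode above 0.03 m or angle between white_jar's own z axis and vertical above 0.3 rad) and not (distance of beaker from where it was at the start of the episode above 0.03 m or angle between beaker's own z axis and vertical above 0.3 rad)); the robot touches nothing.
It fails at once if the isolator's seat is strained: more than 40 N between its stud and the seal (some 25 N at the post) (contact force between isolator_boss and anything else above 40 N).
It fails at once if the selector is forced against its lock bolt with more than 25 N (contact force between selector_disc and lock_guide above 25 N).
It fails at once if a bystander is moved by more than 30 mm or tipped ((distance of amber_bottle from where it was at the start of the episode above 0.03 m or angle between amber_bottle's own z axis and vertical above 0.3 rad) or (distance of white_jar from where it was at the start of the episode above 0.03 m or angle between white_jar's own z axis and vertical above 0.3 rad) or (distance of beaker from where it was at the start of the episode above 0.03 m or angle between beaker's own z axis and vertical above 0.3 rad)).
It also fails if it takes over 72 s, if anything falls off the work surface, if the arm or the gripper's body presses on something with over 40 N, if the wrist force passes 120 N, or if a joint passes its speed limit or range.

## Working session

There is one attempt and no reset: what is moved stays moved. The work goes in short steps, Python scripts to look and compute and a tool call to move; the robot and the scene stay as the last step left them, time stands still between calls to the robot, and variables do not carry over. Pictures are saved under pics/ and viewed, about 8 in all and at most 12, crops included, and the job is handed in when it is done.

Besides the shell and the picture viewer there is one more tool, called after "Request:" as name(argument=value, ...) on one line, values as JSON. jog_arm: Moves the arm, as the interface text tells. Its arguments: {"type":"object","properties":{"commands":{"type":"array"},"grip":{"type":"number"}},"required":["commands"]}

```bash
mkdir -p pics; cat > h.py <<'E'
import numpy as np,cv2,json
from rig import get_obs,read_camera,sign_off
from scipy.spatial.transform import Rotation as R
def snap(n,f):
    c=read_camera(n); cv2.imwrite('pics/'+f+'.png',c['frame'][:,:,::-1])
    d={k:np.array(v).tolist() for k,v in c.items() if k!='frame'}; json.dump(d,open('pics/'+f+'.json','w')); return c
def rot(c):
    r=np.array(c['rotation']); return r if r.shape==(3,3) else R.from_rotvec(r).as_matrix()
def px(f,u,v,z):
    c=json.load(open('pics/'+f+'.json'))
    p=np.array([(u-c['cx'])/c['fx'],(v-c['cy'])/c['fy']]); q=p.copy()
    for _ in range(20): q=p/(1+c['k1']*(q@q))
    d=rot(c)@np.array([q[0],q[1],1]); o=np.array(c['position'])
    return o+d*(z-o[2])/d[2]
E
python3 - <<'E'
from h import *
o=get_obs(); print({k:np.round(v,3).tolist() for k,v in o.items()})
print(R.from_rotvec(o['tcp_rot']).as_matrix().round(3))
for n in('top','side'):
    c=snap(n,n+'0'); print(n,c['position'],c['rotation'])
E
```

```text
{'clock': 0.0, 'joint_positions': [1.496, 0.041, 0.084, -0.0, -1.616, -0.334], 'joint_velocities': [0.001, -0.001, 0.0, -0.0, 0.0, -0.0], 'tau': [0.0, -36.82, 34.742, 6.933, -0.005, 0.0], 'eef_pos': [0.238, 0.55, 0.23], 'tcp_rot': [-0.413, -1.995, 1.998], 'force': [-0.793, -0.015, 0.375], 'moment': [0.004, 0.009, 0.088], 'finger_gap': 0.085}
[[-0.918 -0.001 -0.397]
 [ 0.397 -0.002 -0.918]
 [-0.    -1.     0.002]]
top [0.54926577 0.01447306 1.09345116] [-2.21555103  2.15695571 -0.08769709]
side [ 0.22731441 -0.71440092  0.74442242] [-2.15285958  0.57136822 -0.25561274]
```

View pics/top0.png

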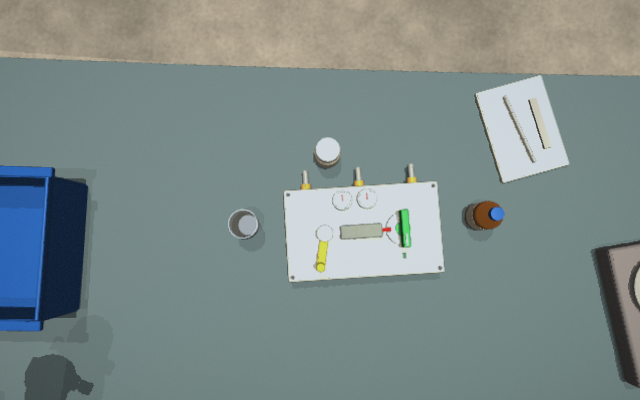

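View pics/side0.png

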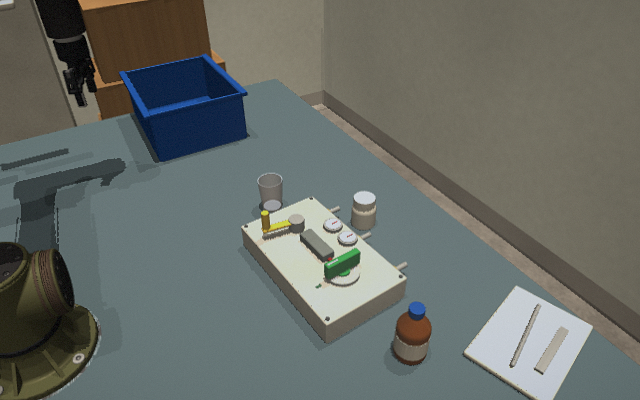

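The top view shows the housing corners at about (285,191), (438,182), (443,272) and (289,281). The isolator hub is at (325,233), the post top at (321,267), and the green bar runs from (405,210) to (406,246). The beaker is at (243,224), the jar at (327,152) and the bottle at (487,215).

```bash
python3 - <<'E'
from h import *
for n,u,v,z in [('TL',285,191,.06),('TR',438,182,.06),('BR',443,272,.06),('BL',289,281,.06),('hub',325,233,.08),('post',321,267,.132),('sel',405.5,228,.106),('beaker',243,224,.085),('jar',327,152,.08),('cap',497,213,.125)]:
    print(n,px('top0',u,v,z).round(4))
c=[px('top0',u,v,.06)[:2] for u,v in((285,191),(438,182),(443,272),(289,281))]
m=np.mean(c,0); d=c[0]+c[3]-c[1]-c[2]; a=np.arctan2(-d[0],d[1])
e=np.array(c[0]+c[1]-c[2]-c[3]); print(m,np.linalg.norm(d)/2,np.linalg.norm(e)/2,'yaw',a,np.arctan2(e[1],e[0]))
a=.5*(a+np.arctan2(e[1],e[0])); M=np.array([[np.cos(a),-np.sin(a)],[np.sin(a),np.cos(a)]])
iso=m+M@[0,.085]; sel=m+M@[0,-.085]; print('iso',iso,'sel',sel)
p=px('top0',321,267,.132)[:2]; r=M.T@(p-iso); print('post local',r,np.linalg.norm(r),'ang',np.arctan2(r[1],-r[0]))
E
```

```text
TL [0.6527 0.0907 0.06  ]
TR [ 0.6817 -0.2449  0.06  ]
BR [ 0.4857 -0.2572  0.06  ]
BL [0.4575 0.0757 0.06  ]
hub [0.5628 0.0008 0.08  ]
post [0.4934 0.0078 0.132 ]
sel [ 0.5774 -0.1665  0.106 ]
beaker [0.5772 0.1758 0.085 ]
jar [0.7381 0.001  0.08  ]
cap [ 0.6127 -0.3494  0.125 ]
[ 0.5694065  -0.08392102] 0.33547426450983 0.19609020913674918 yaw 0.0854563215455022 0.06966367753895814
iso [0.56282051 0.00082345] sel [ 0.57599249 -0.16866549]
post local [-0.06863707  0.01233817] 0.06973720758661091 ang 0.17786005688734904
```

Request:
jog_arm(commands=[[-0.225, 0.01, 0.198, 0, -0.307, 0], [-0.225, 0.01, 0.198, 0, -0.307, 0], [-0.225, 0.01, 0.198, 0, -0.307, 0], [-0.225, 0.01, 0.198, 0, -0.307, 0], [-0.225, 0.01, 0.198, 0, -0.307, 0], [-0.225, 0.01, 0.198, 0, -0.307, 0], [-0.225, 0.01, 0.198, 0, -0.307, 0], [-0.225, 0.01, 0.198, 0, -0.307, 0]], grip=0.05)

```text
clock: 0.77
eef_pos: [0.3676, 0.2753, 0.2217]
tcp_rot: [-0.115, -2.168, 2.168]
force: [-0.2, 0.5, 0.1]
finger_gap: 0.0497
```

```bash
cat >> h.py <<'E'
def row(x,y,z,yaw=None):
    "row to reach tool down at x,y,z with -tool z at world angle yaw"
    o=get_obs(); T=R.from_rotvec(o['tcp_rot']).as_matrix(); print('t',round(o['clock'],2),'pos',np.round(o['eef_pos'],4),'F',np.round(o['force'],1),'gap',round(o['finger_gap'],4),'j6',np.round(o['joint_positions'][5],2),'j1',np.round(o['joint_positions'][0],2))
    s=T.T@(np.array([x,y,z])-o['eef_pos'])
    if yaw is None: w=np.zeros(3)
    else:
        zt=-np.array([np.cos(yaw),np.sin(yaw),0]); yt=np.array([0,0,-1.]); D=np.column_stack([np.cross(yt,zt),yt,zt])
        w=R.from_matrix(T.T@D).as_rotvec()
    print(np.round(np.r_[s,w],4).tolist())
E
python3 -c "
from h import *
row(.493,.008,.20,1.47)"
```

```text
t 0.77 pos [0.3676 0.2753 0.2217] F [-0.2  0.5  0.1] gap 0.0497 j6 0.38 j1 1.09
[-0.1527, 0.0218, 0.2527, 0.0001, -0.0042, -0.0008]
```

Request:
jog_arm(commands=[[-0.153, 0.022, 0.253, 0, -0.004, 0], [-0.153, 0.022, 0.253, 0, -0.004, 0], [-0.153, 0.022, 0.253, 0, -0.004, 0], [-0.153, 0.022, 0.253, 0, -0.004, 0], [-0.153, 0.022, 0.253, 0, -0.004, 0], [-0.153, 0.022, 0.253, 0, -0.004, 0], [-0.153, 0.022, 0.253, 0, -0.004, 0], [-0.153, 0.022, 0.253, 0, -0.004, 0]])

```text
clock: 1.43
eef_pos: [0.4935, 0.0072, 0.1979]
tcp_rot: [-0.11, -2.165, 2.169]
force: [-0.0, 1.4, -0.5]
finger_gap: 0.0498
```

```bash
python3 -c "
from h import *
row(.493,.008,.095,1.47)
snap('wrist','w1')"
```

```text
t 1.43 pos [0.4935 0.0072 0.1979] F [-0.   1.4 -0.5] gap 0.0498 j6 1.04 j1 0.42
[0.0004, 0.1029, -0.001, -0.002, -0.0026, 0.0021]
```

View pics/w1.png

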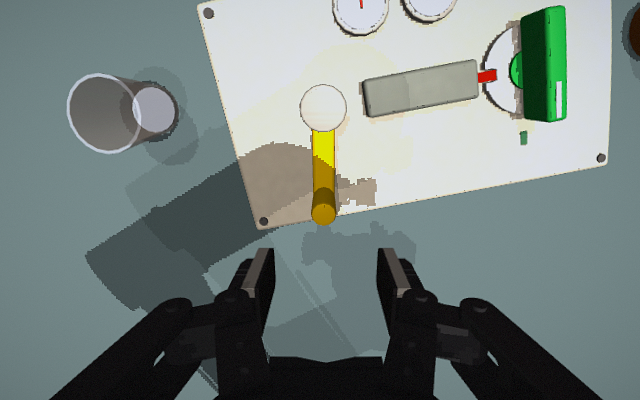

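The wrist view shows the post top at about (323,211), between the fingers laterally. The selector bar's white pointer end is towards the robot.

```bash
python3 -c "
from h import *
print(px('w1',323,210,.132),px('w1',323,107,.085),px('w1',543,20,.106),px('w1',552,110,.106))
row(.493,.008,.095,1.47)"
```

```text
[0.49613444 0.00757429 0.132     ] [0.56301253 0.00074463 0.085     ] [ 0.60820884 -0.15551102  0.106     ] [ 0.54658245 -0.16648431  0.106     ]
t 1.48 pos [0.4932 0.0086 0.198 ] F [-1.3 -0.1  0.2] gap 0.0498 j6 1.04 j1 0.43
[-0.0002, 0.103, 0.0005, -0.0016, -0.0026, 0.0023]
```

Request:
jog_arm(commands=[[0, 0.035, 0, 0, 0, 0], [0, 0.07, 0, 0, 0, 0], [0, 0.102, 0, 0, 0, 0], [0, 0.102, 0, 0, 0, 0], [0, 0.102, 0, 0, 0, 0]])

```text
clock: 1.9
eef_pos: [0.4918, 0.0123, 0.0966]
tcp_rot: [-0.102, -2.168, 2.172]
force: [0.6, 0.3, 1.5]
finger_gap: 0.05
```

```bash
cat >> h.py <<'E'
ISO=np.array([.563,.0008]); SEL=np.array([.576,-.1685]); YAW=.0776
def isorow(th,off,z=.096,rad=.07):
    "gripper centre leads the post at angle th by off (m) along the tangent"
    a=np.pi-th+YAW; t=np.pi/2-th+YAW
    p=ISO+rad*np.array([np.cos(a),np.sin(a)])+off*np.array([np.cos(t),np.sin(t)])
    row(p[0],p[1],z,t)
E
python3 -c "
from h import *
for i in (.178,.3,.42): isorow(i,.0)"
```

```text
t 1.9 pos [0.4918 0.0123 0.0966] F [0.6 0.3 1.5] gap 0.05 j6 1.04 j1 0.44
[-0.002, 0.0006, 0.0043, -0.0021, 0.0035, 0.0027]
t 1.9 pos [0.4918 0.0123 0.0966] F [0.6 0.3 1.5] gap 0.05 j6 1.04 j1 0.44
[-0.0025, 0.0006, -0.0042, -0.0022, 0.1255, 0.0026]
t 1.9 pos [0.4918 0.0123 0.0966] F [0.6 0.3 1.5] gap 0.05 j6 1.04 j1 0.44
[-0.0041, 0.0005, -0.0124, -0.0024, 0.2455, 0.0024]
```

Request:
jog_arm(commands=[[-0.002, 0, 0.004, 0, 0, 0], [-0.002, 0, 0.004, 0, 0, 0], [-0.002, 0, 0.004, 0, 0, 0], [-0.002, 0, 0.004, 0, 0, 0]], grip=0.036)

```text
clock: 2.23
eef_pos: [0.4951, 0.0083, 0.0989]
tcp_rot: [-0.109, -2.173, 2.171]
force: [0.2, 0.1, -1.0]
finger_gap: 0.0359
```

```bash
python3 -c "
from h import *
for i in (.25,.35,.45): isorow(i,.009)"
```

```text
t 2.23 pos [0.4951 0.0083 0.0989] F [ 0.2  0.1 -1. ] gap 0.0359 j6 1.05 j1 0.42
[0.0008, 0.003, -0.0134, 0.0011, 0.0745, -0.0023]
t 2.23 pos [0.4951 0.0083 0.0989] F [ 0.2  0.1 -1. ] gap 0.0359 j6 1.05 j1 0.42
[-0.0009, 0.003, -0.0202, 0.0012, 0.1745, -0.0022]
t 2.23 pos [0.4951 0.0083 0.0989] F [ 0.2  0.1 -1. ] gap 0.0359 j6 1.05 j1 0.42
[-0.0034, 0.003, -0.0268, 0.0013, 0.2745, -0.0021]
```

Request:
jog_arm(commands=[[0, 0.001, -0.007, 0, 0.04, 0], [0.0008, 0.002, -0.0134, 0, 0.075, 0], [-0.001, 0.002, -0.0168, 0, 0.125, 0], [-0.001, 0.002, -0.02, 0, 0.175, 0], [-0.002, 0.002, -0.0235, 0, 0.225, 0], [-0.0034, 0.002, -0.0268, 0, 0.275, 0], [-0.0034, 0.002, -0.0268, 0, 0.275, 0], [-0.0034, 0.002, -0.0268, 0, 0.275, 0]])

```text
clock: 2.9
eef_pos: [0.5006, 0.0344, 0.0959]
tcp_rot: [-0.38, -2.019, 2.019]
force: [1.0, -0.1, 0.4]
finger_gap: 0.0359
```

```bash
cat >> h.py <<'E'
def ft():
    "push force along tool -z, post angle if contact lead .009"
    o=get_obs(); T=R.from_rotvec(o['tcp_rot']).as_matrix(); f=T.T@np.array(o['force'])
    v=np.array(o['eef_pos'])[:2]-ISO+.009*T[:2,2]; a=np.pi+YAW-np.arctan2(v[1],v[0])
    print('tool force',f.round(1),'post ang',round(a%(2*np.pi),3),'rad',np.linalg.norm(v).round(4),'moment',np.round(o['moment'],2))
E
python3 -c "
from h import *
ft()
for i in (.5,.55,.6): isorow(i,.009)"
```

```text
tool force [-1.  -0.4 -0.2] post ang 0.444 rad 0.0704 moment [-0.17  0.07  0.01]
t 2.9 pos [0.5006 0.0344 0.0959] F [ 1.  -0.1  0.4] gap 0.0359 j6 0.73 j1 0.47
[-0.0009, -0.0001, -0.0039, 0.0004, 0.0512, -0.0007]
t 2.9 pos [0.5006 0.0344 0.0959] F [ 1.  -0.1  0.4] gap 0.0359 j6 0.73 j1 0.47
[-0.0016, -0.0001, -0.0073, 0.0005, 0.1012, -0.0007]
t 2.9 pos [0.5006 0.0344 0.0959] F [ 1.  -0.1  0.4] gap 0.0359 j6 0.73 j1 0.47
[-0.0025, -0.0001, -0.0108, 0.0005, 0.1512, -0.0006]
```

```bash
python3 -c "
from h import *
c=snap('wrist','w2')
s=snap('side','s2');cv2.imwrite('pics/s2c.png',np.hstack([cv2.resize(c['frame'],(480,300)),cv2.resize(s['frame'][170:300,200:340],(320,300))])[:,:,::-1])
ft()"
```

```text
tool force [ 0.3  0.3 -0.8] post ang 0.444 rad 0.0705 moment [-0.02  0.03  0.02]
```

View pics/s2c.png

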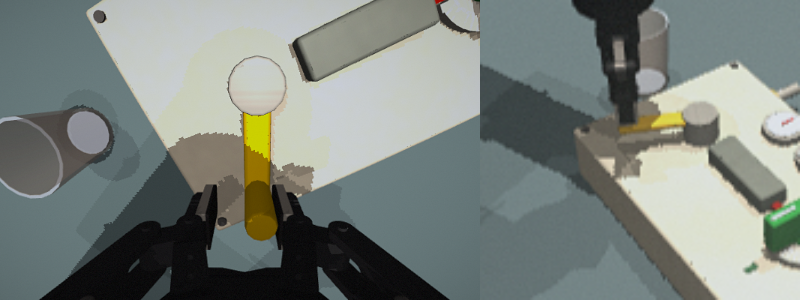

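The lever has turned and the post now rests against the trailing (right-hand) pad. I'll go on in small arcs.

Request:
jog_arm(commands=[[-0.0003, 0, -0.0015, 0, 0.02, 0], [-0.0006, 0, -0.0029, 0, 0.04, 0], [-0.0009, 0, -0.0043, 0, 0.06, 0], [-0.0012, 0, -0.0057, 0, 0.08, 0]])

```text
clock: 3.33
eef_pos: [0.5034, 0.0391, 0.0954]
tcp_rot: [-0.455, -1.968, 1.969]
force: [-2.2, -2.4, 2.4]
finger_gap: 0.0362
```

```bash
python3 -c "
from h import *
ft()
isorow(.6,.009)"
```

```text
tool force [ 0.9 -2.4  3.1] post ang 0.521 rad 0.0704 moment [-0.79  0.88 -0.04]
t 3.33 pos [0.5034 0.0391 0.0954] F [-2.2 -2.4  2.4] gap 0.0362 j6 0.64 j1 0.48
[-0.0011, -0.0006, -0.0055, -0.0007, 0.0675, 0.0002]
```

Request:
jog_arm(commands=[[-0.0003, 0, -0.0015, 0, 0.02, 0], [-0.0006, 0, -0.0029, 0, 0.04, 0], [-0.0009, 0, -0.0043, 0, 0.06, 0], [-0.0012, 0, -0.0057, 0, 0.08, 0]])

```text
clock: 3.67
eef_pos: [0.507, 0.044, 0.0952]
tcp_rot: [-0.525, -1.92, 1.92]
force: [-3.4, -1.1, 2.2]
finger_gap: 0.0358
```

```bash
python3 -c "
from h import *
ft()
isorow(.7,.009)"
```

```text
tool force [ 2.3 -2.2  2.7] post ang 0.607 rad 0.0702 moment [-0.61  1.13 -0.09]
t 3.67 pos [0.507  0.044  0.0952] F [-3.4 -1.1  2.2] gap 0.0358 j6 0.55 j1 0.48
[-0.0012, -0.0008, -0.0065, -0.0003, 0.0877, 0.0004]
```

Request:
jog_arm(commands=[[-0.0003, 0, -0.0015, 0, 0.02, 0], [-0.0006, 0, -0.0029, 0, 0.04, 0], [-0.0009, 0, -0.0043, 0, 0.06, 0], [-0.0012, 0, -0.0057, 0, 0.08, 0]])

```text
clock: 4.0
eef_pos: [0.5109, 0.0483, 0.095]
tcp_rot: [-0.593, -1.87, 1.87]
force: [-2.9, -1.4, 2.4]
finger_gap: 0.0361
```

```bash
python3 -c "
from h import *
ft()
isorow(.8,.009)"
```

```text
tool force [ 1.6 -2.4  2.8] post ang 0.689 rad 0.07 moment [-0.39  1.26 -0.09]
t 4.0 pos [0.5109 0.0483 0.095 ] F [-2.9 -1.4  2.4] gap 0.0361 j6 0.47 j1 0.49
[-0.0013, -0.001, -0.0077, -0.0004, 0.1076, 0.0005]
```

Request:
jog_arm(commands=[[-0.0003, 0, -0.0015, 0, 0.02, 0], [-0.0006, 0, -0.0029, 0, 0.04, 0], [-0.0009, 0, -0.0043, 0, 0.06, 0], [-0.0011, 0, -0.0057, 0, 0.08, 0]])

```text
clock: 4.33
eef_pos: [0.5151, 0.0523, 0.095]
tcp_rot: [-0.658, -1.819, 1.819]
force: [-4.5, -1.1, 0.3]
finger_gap: 0.0362
```

Request:
jog_arm(commands=[[-0.0003, 0, -0.0015, 0, 0.02, 0], [-0.0006, 0, -0.0029, 0, 0.04, 0], [-0.0009, 0, -0.0043, 0, 0.06, 0]])

```text
clock: 4.58
eef_pos: [0.5186, 0.055, 0.0951]
tcp_rot: [-0.705, -1.78, 1.78]
force: [-3.7, -0.7, -0.4]
finger_gap: 0.036
```

```bash
python3 -c "
from h import *
ft()
isorow(.9,.009)"
```

```text
tool force [2.3 0.4 3.1] post ang 0.834 rad 0.0695 moment [-0.1   1.42 -0.01]
t 4.58 pos [0.5186 0.055  0.0951] F [-3.7 -0.7 -0.4] gap 0.036 j6 0.32 j1 0.49
[-0.0002, -0.0009, -0.0046, -0.0003, 0.0676, 0.0003]
```

Still the free-turning drag (about 3 N). Continuing.

Request:
jog_arm(commands=[[-0.0001, 0, -0.0015, 0, 0.02, 0], [-0.0003, 0, -0.0029, 0, 0.04, 0], [-0.0006, 0, -0.0043, 0, 0.06, 0], [-0.0009, 0, -0.0057, 0, 0.08, 0]])

```text
clock: 4.92
eef_pos: [0.5232, 0.0586, 0.0951]
tcp_rot: [-0.766, -1.727, 1.727]
force: [-4.0, -0.4, -1.6]
finger_gap: 0.036
```

Request:
jog_arm(commands=[[-0.0003, 0, -0.0015, 0, 0.02, 0], [-0.0006, 0, -0.0029, 0, 0.04, 0], [-0.0009, 0, -0.0043, 0, 0.06, 0], [-0.0011, 0, -0.0057, 0, 0.08, 0]])

```text
clock: 5.25
eef_pos: [0.5283, 0.0615, 0.0952]
tcp_rot: [-0.824, -1.674, 1.674]
force: [-3.5, -1.4, -1.7]
finger_gap: 0.0359
```

Request:
jog_arm(commands=[[-0.0003, 0, -0.0015, 0, 0.02, 0], [-0.0006, 0, -0.0029, 0, 0.04, 0], [-0.0009, 0, -0.0043, 0, 0.06, 0], [-0.0011, 0, -0.0057, 0, 0.08, 0]])

```text
clock: 5.58
eef_pos: [0.5326, 0.0635, 0.0952]
tcp_rot: [-0.878, -1.617, 1.621]
force: [-9.2, -3.5, 2.1]
finger_gap: 0.0359
```

```bash
python3 -c "
from h import *
ft()
isorow(1.2,.009)"
```

```text
tool force [ 2.  -2.   9.6] post ang 1.067 rad 0.0692 moment [-0.92  3.06 -0.06]
t 5.58 pos [0.5326 0.0635 0.0952] F [-9.2 -3.5  2.1] gap 0.0359 j6 0.08 j1 0.49
[-0.0009, -0.0008, -0.0092, -0.0027, 0.1275, -0.0001]
```

The seal push has begun (9.6 N). Smaller steps from here.

Request:
jog_arm(commands=[[-0.0003, 0, -0.0015, 0, 0.02, 0], [-0.0006, 0, -0.003, 0, 0.042, 0]])

```text
clock: 5.75
eef_pos: [0.5348, 0.0644, 0.0952]
tcp_rot: [-0.905, -1.587, 1.593]
force: [-11.3, -1.7, 2.6]
finger_gap: 0.0362
```

```bash
python3 -c "
from h import *
ft()"
```

```text
tool force [ 4.3 -2.6 10.6] post ang 1.101 rad 0.0691 moment [-0.6   3.76 -0.07]
```

Request:
jog_arm(commands=[[-0.0002, 0, -0.0008, 0, 0.011, 0], [-0.0003, 0, -0.0015, 0, 0.021, 0]])

```text
clock: 5.92
eef_pos: [0.5362, 0.065, 0.0951]
tcp_rot: [-0.918, -1.573, 1.579]
force: [-11.8, -2.1, 2.7]
finger_gap: 0.0363
```

```bash
python3 -c "
from h import *
ft()"
```

```text
tool force [ 4.  -2.6 11.3] post ang 1.124 rad 0.0691 moment [-0.48  3.82 -0.08]
```

Request:
jog_arm(commands=[[-0.0002, 0, -0.0008, 0, 0.011, 0], [-0.0003, 0, -0.0015, 0, 0.021, 0]])

```text
clock: 6.08
eef_pos: [0.5376, 0.0656, 0.0952]
tcp_rot: [-0.932, -1.558, 1.564]
force: [-12.5, -0.9, 2.9]
finger_gap: 0.0358
```

```bash
python3 -c "
from h import *
ft()"
```

```text
tool force [ 5.1 -2.8 11.5] post ang 1.146 rad 0.0691 moment [-0.29  3.93 -0.08]
```

Request:
jog_arm(commands=[[-0.0002, 0, -0.0008, 0, 0.011, 0], [-0.0003, 0, -0.0015, 0, 0.021, 0]])

```text
clock: 6.25
eef_pos: [0.539, 0.0662, 0.0951]
tcp_rot: [-0.945, -1.544, 1.549]
force: [-11.8, -1.2, 2.9]
finger_gap: 0.0363
```

```bash
python3 -c "
from h import *
ft()"
```

```text
tool force [ 4.3 -2.8 11.1] post ang 1.168 rad 0.0692 moment [-0.12  4.01 -0.08]
```

Request:
jog_arm(commands=[[-0.0001, 0, -0.0006, 0, 0.008, 0], [-0.0002, 0, -0.0012, 0, 0.017, 0]])

```text
clock: 6.42
eef_pos: [0.5402, 0.0667, 0.0952]
tcp_rot: [-0.956, -1.532, 1.538]
force: [-12.5, 0.8, 3.7]
finger_gap: 0.0358
```

```bash
python3 -c "
from h import *
ft()"
```

```text
tool force [ 6.2 -3.7 10.9] post ang 1.186 rad 0.0692 moment [-0.03  3.88 -0.12]
```

Request:
jog_arm(commands=[[-0.0001, 0, -0.0006, 0, 0.008, 0], [-0.0002, 0, -0.0012, 0, 0.017, 0]])

```text
clock: 6.58
eef_pos: [0.5412, 0.067, 0.0952]
tcp_rot: [-0.966, -1.52, 1.526]
force: [-12.7, -0.7, 3.6]
finger_gap: 0.036
```

```bash
python3 -c "
from h import *
ft()"
```

```text
tool force [ 4.8 -3.6 11.8] post ang 1.201 rad 0.0692 moment [-0.13  4.39 -0.09]
```

Request:
jog_arm(commands=[[-0.0001, 0, -0.0005, 0, 0.007, 0], [-0.0002, 0, -0.001, 0, 0.014, 0]])

```text
clock: 6.75
eef_pos: [0.5419, 0.0671, 0.0951]
tcp_rot: [-0.975, -1.51, 1.517]
force: [-15.2, 0.0, 4.0]
finger_gap: 0.036
```

```bash
python3 -c "
from h import *
ft()"
```

```text
tool force [ 6.3 -4.  13.9] post ang 1.21 rad 0.0691 moment [-0.11  4.99 -0.11]
```

The force is rising off the plateau, so the stop has been met. One more half millimetre, then settle.

Request:
jog_arm(commands=[[-0.0001, 0, -0.0006, 0, 0.007, 0], [-0.0001, 0, -0.0006, 0, 0.007, 0], [-0.0001, 0, -0.0006, 0, 0.007, 0]])

```text
clock: 7.0
eef_pos: [0.5423, 0.0673, 0.0951]
tcp_rot: [-0.978, -1.505, 1.512]
force: [-15.4, 0.3, 4.1]
finger_gap: 0.0359
```

```bash
python3 -c "
from h import *
ft()"
```

```text
tool force [ 6.5 -4.  14. ] post ang 1.217 rad 0.0692 moment [-0.1   4.99 -0.08]
```

Request:
jog_arm(commands=[[0, 0, -0.0005, 0, 0.006, 0], [0, 0, -0.0005, 0, 0.006, 0], [0, 0, -0.0005, 0, 0.006, 0]])

```text
clock: 7.25
eef_pos: [0.5426, 0.0673, 0.0951]
tcp_rot: [-0.982, -1.5, 1.508]
force: [-16.2, -0.1, 5.7]
finger_gap: 0.036
```

```bash
python3 -c "
from h import *
ft()
s=snap('top','t3');w=snap('side','s3');cv2.imwrite('pics/t3c.png',np.hstack([cv2.resize(s['frame'][170:300,270:460],(438,300)),cv2.resize(w['frame'][170:330,230:430],(375,300))])[:,:800,::-1])"
```

```text
tool force [ 6.4 -5.6 14.9] post ang 1.221 rad 0.0691 moment [-0.19  5.32 -0.12]
```

View pics/t3c.png

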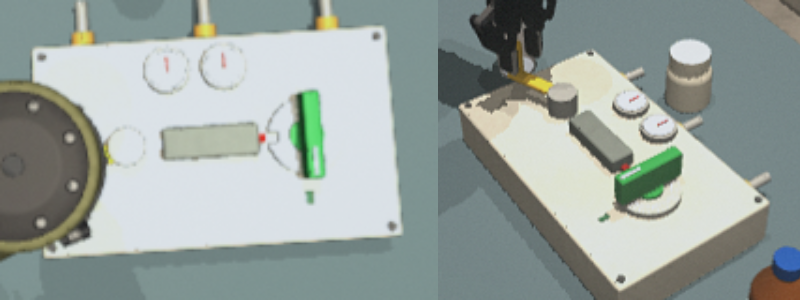

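The red bolt is drawn back out of the disc's notch, and the push reads about 15 N. I'll back off gently and rise.

Request:
jog_arm(commands=[[0, 0, 0.002, 0, 0, 0], [0, 0, 0.005, 0, 0, 0], [0, 0, 0.009, 0, 0, 0], [0, 0, 0.01, 0, 0, 0], [0, -0.03, 0.01, 0, 0, 0], [0, -0.065, 0.01, 0, 0, 0], [0, -0.1, 0.01, 0, 0, 0], [0, -0.1, 0.01, 0, 0, 0]], grip=0.045)

```text
clock: 8.02
eef_pos: [0.5389, 0.0639, 0.2045]
tcp_rot: [-0.996, -1.517, 1.5]
force: [0.1, 0.3, 1.2]
finger_gap: 0.0447
```

```bash
python3 -c "
from h import *
ft()
row(.576,-.1675,.2,np.pi/2+YAW)"
```

```text
tool force [ 0.2 -1.2 -0.2] post ang 1.151 rad 0.0677 moment [ 0.02 -0.09  0.02]
t 8.02 pos [0.5389 0.0639 0.2045] F [0.1 0.3 1.2] gap 0.0447 j6 -0.08 j1 0.49
[-0.2269, 0.0045, 0.0587, 0.0096, -1.2366, -0.0112]
```

Request:
jog_arm(commands=[[-0.227, 0, 0.059, 0, -1.237, 0], [-0.227, 0, 0.059, 0, -1.237, 0], [-0.227, 0, 0.059, 0, -1.237, 0], [-0.227, 0, 0.059, 0, -1.237, 0], [-0.227, 0, 0.059, 0, -1.237, 0], [-0.227, 0, 0.059, 0, -1.237, 0], [-0.227, 0, 0.059, 0, -1.237, 0], [-0.227, 0, 0.059, 0, -1.237, 0]])

```text
clock: 8.68
eef_pos: [0.5727, -0.1709, 0.195]
tcp_rot: [-0.244, -2.098, 2.1]
force: [-0.1, 1.4, -1.1]
finger_gap: 0.0453
```

```bash
python3 -c "
from h import *
row(.576,-.1675,.2,np.pi/2+YAW)"
```

```text
t 8.68 pos [ 0.5727 -0.1709  0.195 ] F [-0.1  1.4 -1.1] gap 0.0453 j6 1.29 j1 0.05
[-0.0024, -0.005, -0.004, -0.0008, -0.3089, -0.0003]
```

Request:
jog_arm(commands=[[0, 0, 0, 0, -0.309, 0], [0, 0, 0, 0, -0.309, 0], [0, 0, 0, 0, -0.309, 0], [0, 0, 0, 0, -0.309, 0], [0, 0, 0, 0, -0.309, 0]])

```text
clock: 9.1
eef_pos: [0.5728, -0.1678, 0.1955]
tcp_rot: [-0.079, 2.183, -2.184]
force: [0.6, -0.4, 0.1]
finger_gap: 0.0446
```

```bash
python3 -c "
from h import *
snap('wrist','w4')
row(.576,-.1675,.086,np.pi/2+YAW)"
```

```text
t 9.15 pos [ 0.5728 -0.1677  0.1955] F [-1.3  0.2 -1. ] gap 0.0449 j6 1.59 j1 0.05
[-0.0032, 0.1095, -0.0, -0.0003, -0.0041, -0.0007]
```

View pics/w4.png

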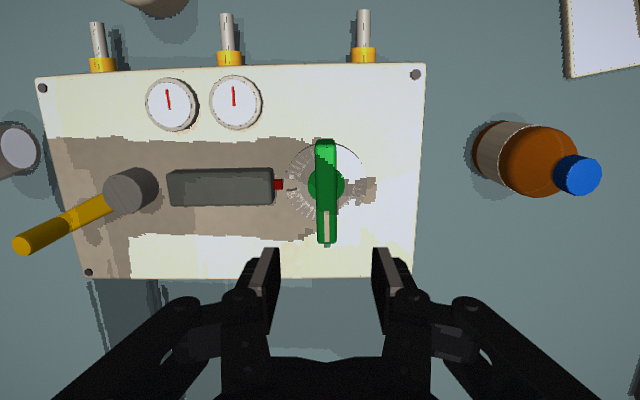

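The isolator has stayed put and the bolt is retracted. The bar, from (326,140) to (326,243), is centred between the fingers.

```bash
python3 -c "
from h import *
print(px('w4',326,141,.106),px('w4',326,241,.106), (px('w4',326,141,.106)+px('w4',326,241,.106))/2)"
```

```text
[ 0.61968481 -0.16543796  0.106     ] [ 0.54105498 -0.17130107  0.106     ] [ 0.58036989 -0.16836951  0.106     ]
```

Request:
jog_arm(commands=[[-0.003, 0.035, 0, 0, 0, 0], [-0.003, 0.07, 0, 0, 0, 0], [-0.003, 0.1, 0, 0, 0, 0], [-0.003, 0.107, 0, 0, 0, 0], [-0.003, 0.107, 0, 0, 0, 0]])

```text
clock: 9.57
eef_pos: [0.5741, -0.1674, 0.0859]
tcp_rot: [-0.087, 2.186, -2.186]
force: [-0.2, 0.8, 1.5]
finger_gap: 0.0453
```

Request:
jog_arm(commands=[[-0.004, 0, 0, 0, 0, 0], [-0.004, 0, 0, 0, 0, 0], [-0.004, 0, 0, 0, 0, 0], [-0.004, 0, 0, 0, 0, 0], [-0.004, 0, 0, 0, 0, 0], [-0.004, 0, 0, 0, 0, 0]], grip=0.012)

```text
clock: 10.07
eef_pos: [0.5813, -0.1674, 0.0915]
tcp_rot: [-0.077, 2.179, -2.181]
force: [0.5, 0.8, 6.3]
finger_gap: 0.0143
```

Request:
jog_arm(commands=[[-0.004, 0, 0, 0, 0.02, 0], [-0.004, 0, 0, 0, 0.04, 0], [-0.004, 0, 0, 0, 0.04, 0]])

```text
clock: 10.32
eef_pos: [0.5816, -0.1676, 0.0915]
tcp_rot: [-0.042, 2.204, -2.207]
force: [-14.2, 3.1, 13.9]
finger_gap: 0.0145
```

```bash
python3 -c "
from h import *
o=get_obs(); print(o['moment'],o['force'],o['eef_pos'],o['finger_gap'])
s=snap('side','s5');cv2.imwrite('pics/s5c.png',cv2.resize(s['frame'][170:330,230:430],(800,600),interpolation=cv2.INTER_CUBIC)[:,:,::-1])"
```

```text
[ 0.99468295  4.89099485 -0.01479262] [-14.16642339   3.10845304  13.92254286] [ 0.5816485  -0.16755887  0.0914579 ] 0.014462573147216308
```

View pics/s5c.png

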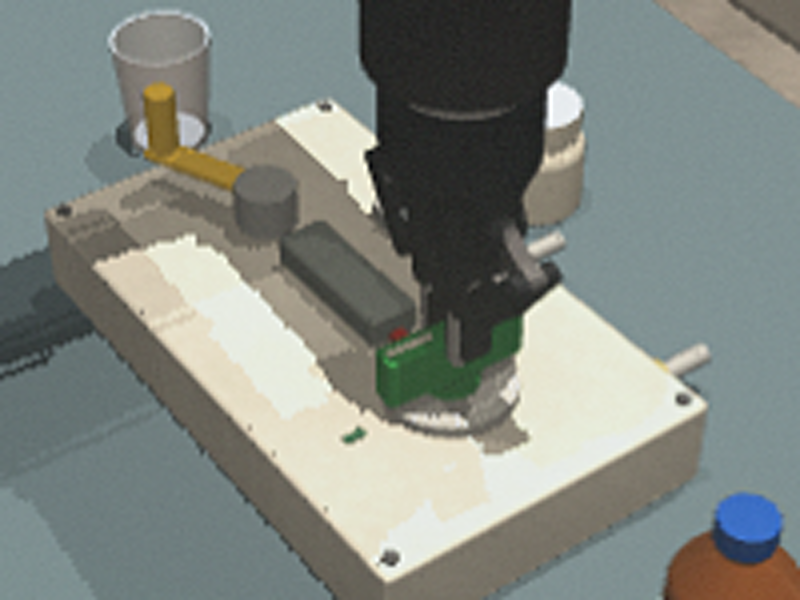

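My last call repeated the 4 mm x shift by mistake. I'll take that back, raise slightly to relax the grip, then read again.

Request:
jog_arm(commands=[[0.002, -0.002, 0, 0, 0, 0], [0.004, -0.004, 0, 0, 0, 0], [0.004, -0.005, 0, 0, 0, 0]])

```text
clock: 10.62
eef_pos: [0.5811, -0.1674, 0.0918]
tcp_rot: [-0.034, 2.202, -2.202]
force: [14.3, -7.4, -18.9]
finger_gap: 0.014
```

```bash
python3 -c "
from h import *
o=get_obs(); print(o['moment'],o['force'],o['eef_pos'],o['finger_gap'])
row(*o['eef_pos'],np.pi/2+YAW)"
```

```text
[-2.84065427e+00 -4.75080816e+00 -3.32055461e-03] [ 14.31843539  -7.44767079 -18.86169068] [ 0.58111714 -0.16735042  0.0917996 ] 0.01399691362823552
t 10.62 pos [ 0.5811 -0.1674  0.0918] F [ 14.3  -7.4 -18.9] gap 0.014 j6 1.56 j1 0.05
[0.0, 0.0, 0.0, -0.0001, -0.0426, -0.0042]
```

Request:
jog_arm(commands=[[-0.002, 0.003, 0.001, 0, 0, 0], [-0.002, 0.003, 0.001, 0, 0, 0], [-0.002, 0.003, 0.001, 0, 0.03, 0], [-0.002, 0.003, 0.001, 0, 0.06, 0], [-0.002, 0.003, 0.001, 0, 0.06, 0]])

```text
clock: 11.03
eef_pos: [0.5815, -0.1677, 0.0916]
tcp_rot: [-0.028, -2.209, 2.209]
force: [-4.8, 2.8, 5.9]
finger_gap: 0.0144
```

```bash
python3 -c "
from h import *
o=get_obs(); print(np.round(o['moment'],2))
row(*o['eef_pos'],np.pi/2+YAW)"
```

```text
[ 0.87  1.51 -0.1 ]
t 11.03 pos [ 0.5815 -0.1677  0.0916] F [-4.8  2.8  5.9] gap 0.0144 j6 1.5 j1 0.05
[0.0, 0.0, 0.0, 0.0001, -0.1026, -0.0002]
```

The bar has turned 0.10 rad with only 0.1 Nm, past the locked play, so the selector is free. I'll continue and watch the side forces.

Request:
jog_arm(commands=[[0, 0, 0, 0, 0.08, 0], [0, 0, 0.0005, 0, 0.16, 0], [0, 0, 0.001, 0, 0.24, 0], [0, 0, 0.001, 0, 0.32, 0]])

```text
clock: 11.37
eef_pos: [0.5813, -0.1685, 0.0916]
tcp_rot: [-0.356, -2.033, 2.033]
force: [-5.2, 3.4, 6.8]
finger_gap: 0.0143
```

```bash
cat >>h.py <<'E'
def st():
    o=get_obs(); T=R.from_rotvec(o['tcp_rot']).as_matrix()
    print('M',np.round(o['moment'],2),'tool F',(T.T@np.array(o['force'])).round(1)); row(*o['eef_pos'],np.pi/2+YAW)
E
python3 -c "
from h import *
st()"
```

```text
M [0.97 1.78 0.17] tool F [ 6.1 -6.8 -1.5]
t 11.37 pos [ 0.5813 -0.1685  0.0916] F [-5.2  3.4  6.8] gap 0.0143 j6 1.18 j1 0.05
[0.0, 0.0, 0.0, 0.0004, -0.4242, 0.0001]
```

Request:
jog_arm(commands=[[0.0004, 0, 0, 0, 0.08, 0], [0.0008, -0.0005, 0.0005, 0, 0.16, 0], [0.0008, -0.0005, 0.001, 0, 0.24, 0], [0.0008, -0.0005, 0.001, 0, 0.32, 0], [0.0008, -0.0005, 0.001, 0, 0.4, 0]])

```text
clock: 11.78
eef_pos: [0.5807, -0.1694, 0.0916]
tcp_rot: [-0.7, -1.786, 1.785]
force: [-3.2, 0.6, 2.6]
finger_gap: 0.0144
```

```bash
python3 -c "
from h import *
st()"
```

```text
M [0.36 0.67 0.17] tool F [ 2.7 -2.6  1.7]
t 11.78 pos [ 0.5807 -0.1694  0.0916] F [-3.2  0.6  2.6] gap 0.0144 j6 0.78 j1 0.05
[0.0, 0.0, 0.0, 0.0004, -0.8243, -0.0009]
```

Request:
jog_arm(commands=[[0.0003, 0, 0, 0, 0.08, 0], [0.0006, 0, 0.0005, 0, 0.16, 0], [0.0006, 0, 0.0008, 0, 0.24, 0], [0.0006, 0, 0.001, 0, 0.32, 0], [0.0006, 0, 0.001, 0, 0.4, 0], [0.0006, 0, 0.001, 0, 0.48, 0]])

```text
clock: 12.28
eef_pos: [0.5797, -0.17, 0.0916]
tcp_rot: [-1.028, -1.459, 1.458]
force: [-1.3, -0.1, 2.8]
finger_gap: 0.0145
```

```bash
python3 -c "
from h import *
st()"
```

```text
M [-0.05  0.47  0.16] tool F [ 0.4 -2.8  1.2]
t 12.28 pos [ 0.5797 -0.17    0.0916] F [-1.3 -0.1  2.8] gap 0.0145 j6 0.3 j1 0.05
[0.0, 0.0, 0.0, 0.0003, -1.3044, -0.0013]
```

Now about 1.30 rad. Small steps to the stop.

Request:
jog_arm(commands=[[0, 0, 0, 0, 0.03, 0], [0, 0, 0, 0, 0.06, 0], [0, 0, 0, 0, 0.09, 0], [0, 0, 0, 0, 0.12, 0], [0, 0, 0, 0, 0.12, 0]])

```text
clock: 12.7
eef_pos: [0.5795, -0.1701, 0.0916]
tcp_rot: [-1.094, -1.374, 1.374]
force: [-2.6, 0.8, 4.6]
finger_gap: 0.0141
```

```bash
python3 -c "
from h import *
st()"
```

```text
M [ 0.05  0.85 -0.08] tool F [ 1.4 -4.6  2.4]
t 12.7 pos [ 0.5795 -0.1701  0.0916] F [-2.6  0.8  4.6] gap 0.0141 j6 0.18 j1 0.05
[0.0, 0.0, 0.0, -0.0, -1.422, -0.0008]
```

Request:
jog_arm(commands=[[0, 0, 0, 0, 0.015, 0], [0, 0, 0, 0, 0.03, 0], [0, 0, 0, 0, 0.04, 0], [0, 0, 0, 0, 0.04, 0]])

```text
clock: 13.03
eef_pos: [0.5794, -0.1701, 0.0916]
tcp_rot: [-1.115, -1.346, 1.346]
force: [-3.4, 0.4, 5.1]
finger_gap: 0.0143
```

```bash
python3 -c "
from h import *
st()"
```

```text
M [-0.02  1.15  0.62] tool F [ 1.  -5.1  3.2]
t 13.03 pos [ 0.5794 -0.1701  0.0916] F [-3.4  0.4  5.1] gap 0.0143 j6 0.14 j1 0.05
[0.0, 0.0, 0.0, -0.0004, -1.461, -0.0008]
```

The torque has risen to 0.62 Nm at about 1.46 rad, so the selector is at its stop. Release and rise.

Request:
jog_arm(commands=[[0, 0, 0, 0, -0.01, 0], [0, 0, 0, 0, -0.01, 0], [0, 0, 0, 0, -0.01, 0], [0, 0, 0, 0, -0.01, 0], [0, -0.03, 0, 0, -0.01, 0], [0, -0.065, 0, 0, -0.01, 0], [0, -0.1, 0, 0, -0.01, 0], [0, -0.13, 0, 0, -0.01, 0]], grip=0.045)

```text
clock: 13.7
eef_pos: [0.5795, -0.1701, 0.2233]
tcp_rot: [-1.111, -1.353, 1.352]
force: [0.8, -1.2, 1.3]
finger_gap: 0.045
```

Request:
jog_arm(commands=[[0.04, -0.02, 0, 0, 0, 0], [0.04, -0.04, 0, 0, 0, 0], [0.04, -0.04, 0, 0, 0, 0], [0.04, -0.04, 0, 0, 0, 0]])

```text
clock: 14.03
eef_pos: [0.5721, -0.1302, 0.2623]
tcp_rot: [-1.112, -1.356, 1.352]
force: [0.1, -0.1, -0.6]
finger_gap: 0.0451
```

```bash
python3 -c "
from h import *
c=snap('wrist','w6');s=snap('side','s6');cv2.imwrite('pics/s6c.png',np.hstack([cv2.resize(c['frame'],(480,300)),cv2.resize(s['frame'][150:380,200:440],(320,300))])[:,:,::-1])
st()"
```

```text
M [-0.05  0.05 -0.06] tool F [0.6 0.8 0.1]
t 14.13 pos [ 0.5714 -0.1306  0.2597] F [-0.2  0.6 -0.8] gap 0.045 j6 0.08 j1 0.12
[0.0, 0.0, 0.0, -0.0005, -1.4518, 0.0014]
```

View pics/s6c.png

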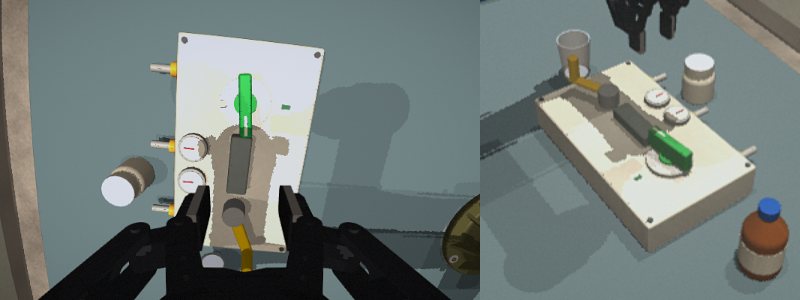

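```bash
python3 -c "
from h import *
k=4/3
a=px('w6',245*k,76*k,.106);b=px('w6',245.5*k,134*k,.106);v=(b-a)[:2];print('pointer',v,'sel',np.pi+YAW-np.arctan2(v[1],v[0]))
sign_off()"
```

```text
pointer [-0.0147416   0.06991522] sel 1.44059048265125
the job is handed in; nothing more can be done
```

The changeover is done and handed in at about 14 s on the robot's clock, well under the 72 s limit. `sign_off` gives no verdict.

- **Isolator:** I pushed the post round with the inside of one gripper finger. Drag was about 3 N until roughly 1.06 rad, then the seal held at about 11 N. The firm stop came at about 1.21 rad. I stopped at about 15 N square to the lever, 16 N in all, under the 25 N limit. The picture then showed the red bolt drawn out of the notch, with the selector still at its start. After I let go, the lever stayed close to where it was.
- **Selector:** I pinched the bar and turned it, taking only 0.1–0.2 Nm, until the torque rose to 0.62 Nm at about 1.46 rad, its stop. After release the last picture puts it at about 1.44 rad, above the 1.35 needed.
- **Bystanders and clearance:** In the last side picture the bottle, jar and beaker stand upright and look unmoved; I did not measure their positions again. The gripper was clear of everything, with force readings near zero.

**Two things that did not go to plan:**
- I repeated a 4 mm shift by mistake while holding the bar. That and the correction pressed on it with up to about 25 N before I relieved it. The bolt was already out, so the lock took none of it.
- The opening on the 16 mm bar read 14.3 mm, which I put down to the pads giving or a measuring error.

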